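# Clip a plankton counting cell onto the microscope stage

## Task

Clip the counting cell in place on the microscope stand: hold down the tail of the stage clip with one fingertip so that its nose lifts, and while it is held push the cell with the other fingertip beneath the nose until its long edge rests against both stop pins. Then let the clip down so that its nose clamps the cell. Push the cell flat along the stage, never pick it up or tip it, and leave the other things where they stand.

Things in the scene. Friction and masses are not known exactly. Their poses are not given: they have to be found in the camera images.
- stand: cream stereo microscope pillar stand, fixed; base slab 305 x 220 mm, flat top 28 mm above the bench. Origin: at bench level under the centre of the round dark stage plate (105 mm, flush). Its x axis is the push direction, from the base's free front (x = -110 mm) along the clip to the pillar; y across (+/-110), z up. The clip lies along x at y = 0. A cell against both pins has its origin at x = 0
- pin_a (a point): foot of one of the two steel stop pins, 3 mm across, 5 mm high, at stand x = 21.5, y = -26 mm on the base top
- pin_b (a point): foot of the other stop pin, alike, at stand x = 21.5, y = +26 mm
- pillar (a point): top of the pillar (25 mm across, foot 48 mm, 328 mm above the bench) at stand x = 165, y = 0. The microscope head is swung clear behind it: it fills stand x above 120, between y = -160 and +60 mm, from 145 to about 360 mm above the bench
- clip (a joint): sprung stage clip, angle in rad, grows as the tail is pressed. 0: at rest, nose 0.5 mm above the base top (a cell cannot get under, it butts on the nose at stand x = 12 mm). 0.245: nose underside 6 mm up, as on a cell. 0.40: end stop, nose 9.4 mm up, nose clear of a cell. Torque 0.055 N m at rest, 0.11 at the stop (4 N at 28 mm from the hinge). Springs back when let go
- clip_hinge (a point): middle of the clip's hinge axis, at stand x = 36 mm, 5 mm above the base top; bracket 24 mm wide, 10 mm high, x = 31 to 41 mm. The clip is a steel lever, 14 mm wide, 1.5 mm thick: nose on the front side, tail on the pillar side
- clip_tail (a point): point on the upper face of the clip's tail, mid-width, 28 mm behind the hinge axis, moves with the clip. The tail is flat from 5 to 42 mm behind the axis (stand x 41 to 78). At rest it slopes up at 0.40 rad to 18.5 mm above the base top at its end; fully pressed it lies level, upper face 2 mm above the base top, lower than the cell's top: a fingertip can slide along it
- clip_nose (a point): underside of the clip's nose (a 4 mm thick cross roll, 14 mm wide), at stand x = 14 mm when at rest; moves with the clip
- cell: plankton counting cell: loose flat plate of frosted acrylic, 40 mm (its x) by 76 mm (y) by 6 mm, about 30 g, with a shallow 20 x 50 mm well on top. Origin: centre of its underside. It lies on the base in front of the clip's nose, its x within 0.15 rad of the stand's x; leading long edge 20 mm ahead (+x) of the origin, the edge to push 20 mm behind
- sample_bottle: white plastic sample bottle, 62 mm across, 135 mm high, beside the base; leave alone. Origin at the centre of its underside
- dropper: amber dropper bottle, 36 mm across, 80 mm high, in front of the base; leave alone. Origin at the centre of its underside
- slide_box: blue slide box with white lid, 52 x 72 x 27 mm, in front of the base; leave alone. Origin at the centre of its underside
- tally: round steel hand tally counter, 44 mm across, 30 mm high, lying on a rear corner of the base; leave alone. Origin at the centre of its underside

How it is judged:
On the way, in this order (a step that is already met when the one before it is completed fails the run):
1. a finger holds the clip's tail down so that its nose is lifted clear of the cell's height (value of joint clip above 0.27 rad and contact force between the fingers and clip above 0.5 N), for 0.2 s.
2. with the clip still held down by a finger, the cell has been pushed beneath the nose up to both stop pins (value of joint clip above 0.25 rad and contact force between the fingers and clip above 0.5 N and x of cell in the frame of stand between -0.003 and 0.003 m and angle between the x axis of cell and the x axis of stand, either way round below 0.07 rad), for 0.1 s.
At the end, for the whole second after the job is handed in: the cell lies flat on the base at rest, its long edge against both stop pins (origin within 3 mm of stand x = 0, within 12 mm of y = 0, square within 0.07 rad), and the released clip's nose clamps it from above (clip angle 0.20 to 0.28 rad, over 1.5 N on the cell) (x of cell in the frame of stand between -0.003 and 0.003 m and y of cell in the frame of stand between -0.012 and 0.012 m and z of cell in the frame of stand below 0.03 m and angle between cell's own z axis and vertical below 0.05 rad and angle between the x axis of cell and the x axis of stand, either way round below 0.07 rad and value of joint clip between 0.2 and 0.28 rad and contact force between clip and cell above 1.5 N and linear speed of cell below 0.01 m/s); the robot touches nothing.
It fails at once if the cell is lifted or carried (z of cell in the frame of stand above 0.034 m).
It fails at once if the cell is tipped (angle between cell's own z axis and vertical above 0.2 rad).
It fails at once if another thing is moved by more than 15 mm (distance of any of sample_bottle, dropper, slide_box, tally from where it was at the start of the episode above 0.015 m).
It also fails if it takes over 45 s, if anything falls off the work surface, if the arm or the gripper's body presses on something with over 40 N, if the wrist force passes 120 N, or if a joint passes its speed limit or range.

## Robot

A 6-joint arm with a two-finger parallel gripper is mounted at the origin on the work surface. World frame = base frame: x ahead of the robot, y to its left, z up, the work surface at z = 0. Lengths are in m, angles in rad, forces in N, time in s.
With the tool pointing down it reaches from about 0.35 to 0.775 m from the base axis. Payload 7.3 kg.
Tool frame: the origin (TCP) lies at the very end of the fingers, on their centre line; the grasp point (between the pads) lies 19 mm behind it; z points along the fingers, y is the line along which they close (so a half turn about z gives the same grasp; the last joint's range is limited). The gripper opens to 92 mm and grips with 3 to 60 N. Pads are 19 mm wide; open, the fingers measure 130 mm over their backs; the gripper's body (75 mm by 190 mm) begins 47 mm behind the grasp point.
Start: joints at [-1.285, 0.342, 1.524, -0, 1.275, -0.146], TCP at [0.22, -0.477, 0.227] pointing down, gripper open.
Joint ranges: [-2.53, 2.53], [-0.77, 2.02], [0.04, 2.7], [-1, 4.14], [0.28, 2.66], [-3.11, 3.11]. Speed limits (rad/s): [2.57, 2.57, 3.14, 3.14, 3.14, 3.14].

## Interface

Orientations are given as [roll, pitch, yaw] about the fixed x, y, z axes, in that order (R = Rz(yaw) Ry(pitch) Rx(roll)).
In Python, from cell import observe, read_camera, get_calibration, hand_in, search_frame gives the robot as it stands.
- The arm moves only by the tool step_arm, never from a script. Its argument "commands" is a list of rows, each an object with "translation": the shift along the tool's x, y, z in mm, a list of three; "roll": the turn about the tool's z in rad. In form: [{"translation": [x, y, z], "roll": roll}, ...]. A call has 1 to 20 rows; each row shifts and turns the commanded pose from where the row before left it, along the tool's axes as they then stand; what a row does not reach is not made up. A row lasts 1/12 s, in which the tool goes at most 41.7 mm and 7.16 degrees, less where a joint would pass 70% of its speed; a pose out of reach is approached as far as the arm can. A call is refused whole if a number of a shift passes 41.7 or a number of a turn 0.125, either way. A call with a gripper value outside its range is refused whole. "fingers" is the opening, from 0 (shut) to 1 (fully open), set as the call begins (left out, the last holds). The fingers move at their own pace and stop on an object; "grip_force" is the grip in N (left out, the last holds). Time passes only in rows, so rows that do not move let the fingers close. It gives the time, the measured TCP pose, the force, the opening and the grip force at its end, in the units of the state.
- observe(): the state, without advancing time (a new reading comes with each control period).
- read_camera(name): name is "scene" or "top"; returns the picture (384x512x3 uint8, red, green, blue); there is no depth.
- get_calibration(name): a dict with "camera_matrix" (3x3 intrinsics, pixels), "world_from_camera" (4x4, takes a point from camera to world coordinates). Camera axes: x right, y up, looking along -z (the intrinsics and any distortion apply to the point x, -y, -z); pixel columns grow to the right and rows downward; lengths in m; the calibration is good to about 2 mm. A picture is of the moment at which its call begins. get_calibration takes no time and is no camera call.
- hand_in(): hands the job in; it is judged then, once.
Trained networks look in the newest picture that a camera, given by its name, has taken for a name from the list of things; names that differ only in an ending like _2 or _b are one class to them, and where a whole thing is asked for, a point or a joint stands for the part that bears it (a point fixed in the world has none). Each returns a list of dicts, best first, with "confidence" (0 to 1); they miss things now and then, are a little off and sometimes report something else, mostly with a low value. They report only what shows in the picture. A call takes as long as a camera call.
- search_frame(camera, name): "at" ([x, y, z] in m, in world coordinates, good to about 4 mm: the middle of the surface that is visible of it).
The state is a dict: "time": time; "qpos": joint angles; "qvel": joint speeds; "joint_efforts": joint torques, N m; "tool_pos": TCP position; "tool_rot": TCP orientation; "contact_force": force on the tool from outside, world axes, zero at the start; "torque": the same for the moment, N m; "opening": finger opening in m; "grip_force": force on a finger pad.
Only numpy, scipy, OpenCV 4.12 (cv2) and the standard library are available. Lean on these libraries where they do the work, as an engineer would, in place of code of your own. Each camera call takes 0.05 s, during which the arm holds its last target. There are 200 camera calls.

## Working session

There is one attempt and no reset: what is moved stays moved. The work goes in short steps, Python scripts to look and compute and a tool call to move; the robot and the scene stay as the last step left them, time stands still between calls to the robot, and variables do not carry over. Pictures are saved under pics/ and viewed, at most 10 in all, crops included, and the job is handed in when it is done.

Besides the shell and the picture viewer there is one more tool, called after ">>>" as name(argument=value, ...) on one line, values as JSON. step_arm: Moves the arm, as the interface text tells. Its arguments: {"type":"object","properties":{"commands":{"type":"array"},"fingers":{"type":"number"},"grip_force":{"type":"number"}},"required":["commands"]}

```bash
mkdir -p pics; ls; python3 - <<'E'
from cell import *
import cv2,numpy as np
for c in ("top","scene"):
    im=read_camera(c); cv2.imwrite(f"pics/{c}0.png",cv2.resize(im[...,::-1],(800,600),interpolation=cv2.INTER_CUBIC))
    k=get_calibration(c); print(c,np.round(k["camera_matrix"],1).tolist(),np.round(k["world_from_camera"],3).tolist(), [a for a in k])
    for n in ["stand","pin_a","pillar","clip","clip_hinge","clip_tail","clip_nose","cell","sample_bottle","dropper","slide_box","tally"]:
        try: print(n,[(np.round(d["at"],4).tolist(),round(d["confidence"],2)) for d in search_frame(c,n)[:3]])
        except Exception as e: print(n,e)
s=observe(); print(s)
E
```

```text
pics
top [[368.5, 0.0, 248.1], [0.0, 368.5, 190.5], [0.0, 0.0, 1.0]] [[-0.043, 0.967, -0.251, 0.408], [-0.999, -0.042, 0.009, -0.079], [-0.001, 0.252, 0.968, 1.033], [0.0, 0.0, 0.0, 1.0]] ['camera_matrix', 'world_from_camera']
stand [([0.524, 0.0004, 0.0267], 0.91)]
pin_a [([0.5271, 0.0058, 0.0263], 0.59)]
pillar [([0.5238, -0.0031, 0.0287], 0.83)]
clip [([0.5264, -0.0894, 0.0364], 0.45)]
clip_hinge [([0.5265, -0.0885, 0.0387], 0.67), ([0.5205, 0.0, 0.0299], 0.36)]
clip_tail []
clip_nose [([0.5239, -0.0906, 0.0375], 0.69)]
cell [([0.5429, -0.1577, 0.0345], 0.86)]
sample_bottle [([0.6966, -0.1182, 0.0957], 0.77)]
dropper [([0.6291, -0.3022, 0.0533], 0.46)]
slide_box [([0.4984, -0.307, 0.028], 0.72)]
tally [([0.5865, -0.0046, 0.054], 0.68), ([0.5433, -0.1597, 0.0335], 0.18)]
scene [[379.5, 0.0, 255.3], [0.0, 379.5, 189.1], [0.0, 0.0, 1.0]] [[0.104, -0.734, 0.671, 1.13], [0.995, 0.073, -0.074, -0.15], [0.006, 0.675, 0.738, 0.792], [0.0, 0.0, 0.0, 1.0]] ['camera_matrix', 'world_from_camera']
stand [([0.5462, 0.0176, 0.0263], 0.94)]
pin_a [([0.5474, 0.0132, 0.0262], 0.8)]
pillar [([0.5493
[... 471 characters left out ...]
006, 0.0505], 0.51)]
{'time': 1.3, 'qpos': array([-1.28498746e+00,  3.41964377e-01,  1.52410330e+00, -5.44641724e-06,
        1.27540508e+00, -1.45978754e-01]), 'qvel': array([ 0.00160991, -0.00153123,  0.00078692,  0.00108678, -0.00068573,
        0.00129743]), 'joint_efforts': array([-1.08789354e-04, -4.31127620e+01, -2.44475126e+01,  7.18646566e-02,
        4.84535855e-02, -2.23704336e-05]), 'tool_pos': array([ 0.2197431 , -0.4768167 ,  0.22675786]), 'tool_rot': array([3.14147480e+00, 2.25947045e-05, 4.31789203e-01]), 'contact_force': array([-0.87104054,  0.10326681,  0.48970529]), 'torque': array([-0.03106961,  0.04626666, -0.00992483]), 'grip_force': 0.0, 'opening': 0.09173663732626892}
```

View pics/top0.png

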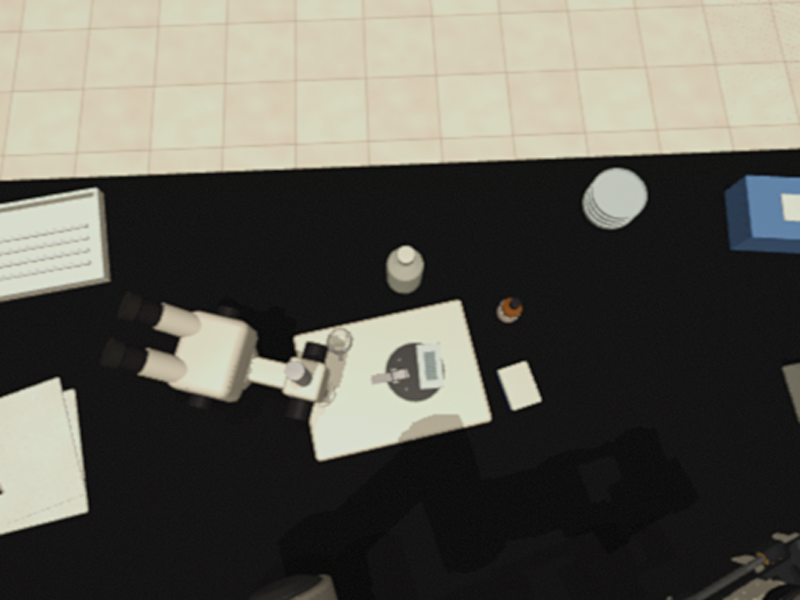

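View pics/scene0.png

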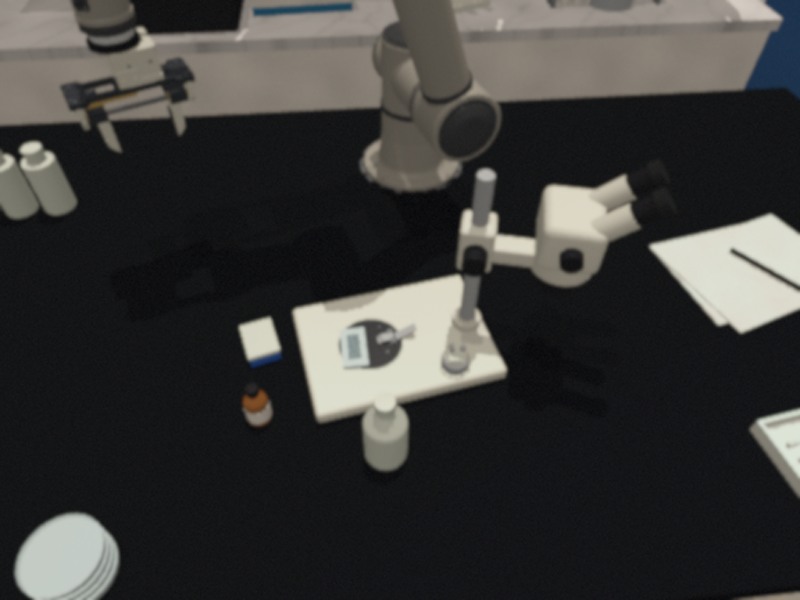

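The top view shows the slab with corners near (295,338), (460,300), (492,420) and (318,460), the plate near (415,372), the clip running left to about (372,378), and the cell near (430,367). I'll rectify both views onto the base top to measure poses.

```bash
cat > h.py <<'E'
from cell import *
import cv2,numpy as np
def H(c,z,x0=0.36,y0=-0.32,s=0.0005,w=800,h=700):
    # rectified pixel (col,row) -> world: y=y0+col*s , x=x0+row*s
    k=get_calibration(c);K=np.array(k["camera_matrix"]);T=np.linalg.inv(k["world_from_camera"])
    P=K@np.diag([1,-1,-1])@T[:3]
    A=np.array([[0,s,x0],[s,0,y0],[0,0,z],[0,0,1.]])
    return P@A
def rect(c,z,im=None,**kw):
    im=read_camera(c) if im is None else im
    return cv2.warpPerspective(im,H(c,z,**kw),(kw.get('w',800),kw.get('h',700)),flags=cv2.INTER_CUBIC|cv2.WARP_INVERSE_MAP)
def proj(c,p):
    k=get_calibration(c);K=np.array(k["camera_matrix"]);T=np.linalg.inv(k["world_from_camera"])
    q=(K@np.diag([1,-1,-1])@T[:3])@np.r_[p,1];return q[:2]/q[2]
E
python3 - <<'E'
from h import *
out=[]
for c in("top","scene"):
    r=rect(c,0.028,x0=0.38,y0=-0.32,w=800,h=580); 
    cv2.imwrite(f"pics/r_{c}.png",r[...,::-1])
    m=(r.min(2)>120).astype(np.uint8)
    m=cv2.morphologyEx(m,cv2.MORPH_CLOSE,np.ones((9,9)))
    cs,_=cv2.findContours(m,cv2.RETR_EXTERNAL,cv2.CHAIN_APPROX_NONE)
    k=max(cs,key=cv2.contourArea); b=cv2.minAreaRect(k);print(c,b,cv2.boxPoints(b).round().tolist())
E
```

```text
top ((481.0433654785156, 290.17962646484375), (440.17578125, 642.8870849609375), 79.6771469116211) [[125.0, 131.0], [758.0, 16.0], [837.0, 449.0], [204.0, 564.0]]
scene ((467.3319091796875, 322.844482421875), (501.45196533203125, 612.5994262695312), 79.71015930175781) [[121.0, 131.0], [724.0, 21.0], [813.0, 515.0], [211.0, 624.0]]
```

View pics/r_top.png

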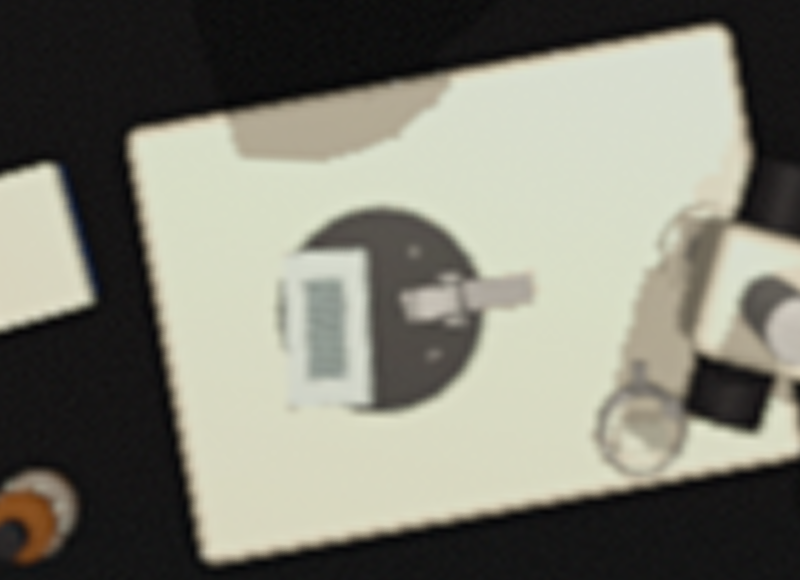

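View pics/r_scene.png

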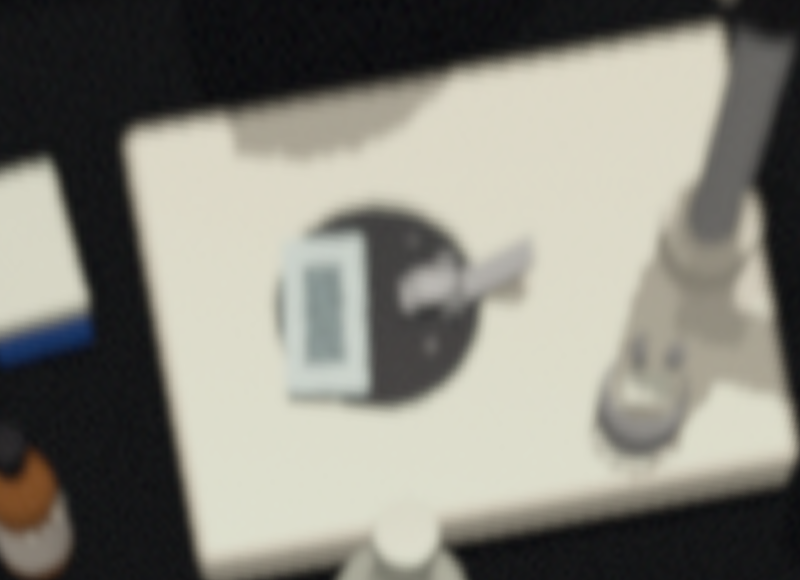

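In the rectified top view, the plate centre is near (381,308) and the pins near (414,250) and (433,353), which match the stand's geometry. The cell is centred near (330,325). That puts the stand at about (0.534, -0.129) with its x axis at 100.3°. The cell is at stand x ≈ -27 and y ≈ -4, turned about -0.13 rad.

The gripper opening is too tight for doing everything in one stroke. I'll first nudge the cell about 13 mm forward with the closed fingers, stopping short of the nose, which also squares it.

>>> step_arm(commands=[{"translation": [20.9,-5.95,4.8],"roll": 0},{"translation": [20.9,-5.95,4.8],"roll": 0},{"translation": [20.9,-5.95,4.8],"roll": 0},{"translation": [20.9,-5.95,4.8],"roll": 0},{"translation": [20.9,-5.95,4.8],"roll": 0},{"translation": [20.9,-5.95,4.8],"roll": 0},{"translation": [20.9,-5.95,4.8],"roll": 0},{"translation": [20.9,-5.95,4.8],"roll": 0},{"translation": [20.9,-5.95,4.8],"roll": 0},{"translation": [20.9,-5.95,4.8],"roll": 0},{"translation": [20.9,-5.95,4.8],"roll": 0},{"translation": [20.9,-5.95,4.8],"roll": 0},{"translation": [20.9,-5.95,4.8],"roll": 0},{"translation": [20.9,-5.95,4.8],"roll": 0},{"translation": [20.9,-5.95,4.8],"roll": 0},{"translation": [20.9,-5.95,4.8],"roll": 0},{"translation": [20.9,-5.95,4.8],"roll": 0},{"translation": [20.9,-5.95,4.8],"roll": 0},{"translation": [20.9,-5.95,4.8],"roll": 0},{"translation": [20.9,-5.95,4.8],"roll": 0}], fingers=0)

```text
time: 3.07
tool_pos: [0.5504, -0.193, 0.1305]
tool_rot: [3.142, 0.0, 0.432]
contact_force: [0.3, -0.6, -1.0]
opening: -0.0
grip_force: 0.0
```

>>> step_arm(commands=[{"translation": [0,0,0],"roll": -0.12},{"translation": [0,0,0],"roll": -0.12},{"translation": [0,0,0],"roll": -0.12},{"translation": [0,0,0],"roll": -0.12},{"translation": [0,0,0],"roll": -0.12},{"translation": [0,0,0],"roll": -0.12},{"translation": [0,0,0],"roll": -0.12},{"translation": [0,0,0],"roll": -0.12},{"translation": [0,0,0],"roll": -0.12},{"translation": [0,0,0],"roll": -0.12},{"translation": [0,0,0],"roll": -0.118},{"translation": [0,0,0],"roll": 0},{"translation": [0,0,0],"roll": 0}])

```text
time: 4.15
tool_pos: [0.5496, -0.1938, 0.1307]
tool_rot: [-3.142, 0.0, 1.746]
contact_force: [0.7, 0.4, -0.1]
opening: 0.0005
grip_force: 0.0
```

>>> step_arm(commands=[{"translation": [0,0,20],"roll": 0},{"translation": [0,0,20],"roll": 0},{"translation": [0,0,20],"roll": 0},{"translation": [0,0,18],"roll": 0},{"translation": [0,0,12],"roll": 0},{"translation": [0,0,7],"roll": 0},{"translation": [0,0,0],"roll": 0},{"translation": [0,0,0],"roll": 0}])

```text
time: 4.82
tool_pos: [0.5497, -0.1939, 0.0339]
tool_rot: [-3.142, 0.0, 1.748]
contact_force: [-0.1, -0.4, 0.0]
opening: 0.0006
grip_force: 0.0
```

```bash
python3 - <<'E'
from h import *
im=read_camera("scene")
cv2.imwrite("pics/s1.png",cv2.resize(im[150:290,160:360,::-1],(800,560),interpolation=cv2.INTER_CUBIC))
print(observe()["tool_pos"],observe()["contact_force"])
E
```

```text
[ 0.55011087 -0.19407843  0.03446032] [-0.19885925  0.52856295  0.88520673]
```

View pics/s1.png

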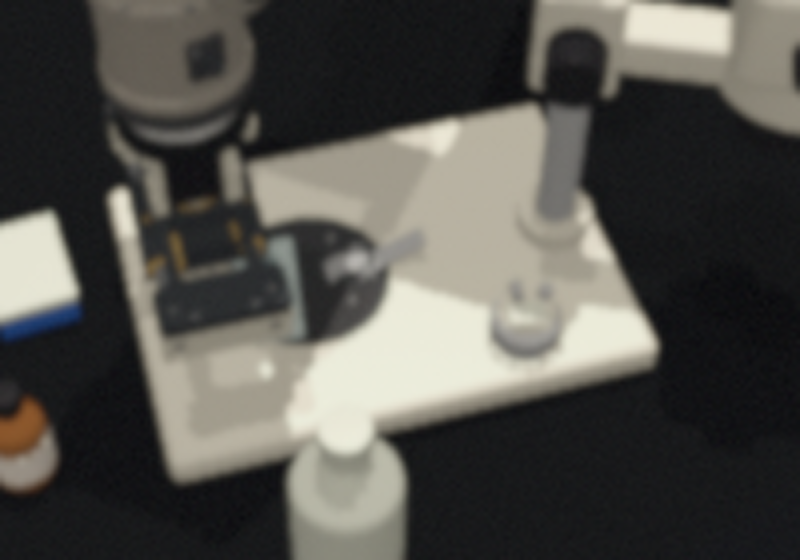

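The gripper stands behind the cell, whose front strip shows near (290,290), and the clip at (350,262) is untouched. I'll lower 3 mm, push 22 mm, back off and rise.

>>> step_arm(commands=[{"translation": [0,0,1.5],"roll": 0},{"translation": [0,0,1.5],"roll": 0},{"translation": [2,0,0],"roll": 0},{"translation": [2,0,0],"roll": 0},{"translation": [2,0,0],"roll": 0},{"translation": [2,0,0],"roll": 0},{"translation": [2,0,0],"roll": 0},{"translation": [2,0,0],"roll": 0},{"translation": [2,0,0],"roll": 0},{"translation": [2,0,0],"roll": 0},{"translation": [2,0,0],"roll": 0},{"translation": [2,0,0],"roll": 0},{"translation": [1,0,0],"roll": 0},{"translation": [1,0,0],"roll": 0},{"translation": [0,0,0],"roll": 0}])

```text
time: 6.12
tool_pos: [0.5456, -0.1719, 0.0307]
tool_rot: [-3.141, -0.0, 1.75]
contact_force: [0.1, 0.1, 0.4]
opening: 0.0003
grip_force: 0.0
```

>>> step_arm(commands=[{"translation": [-4,0,0],"roll": 0},{"translation": [-8,0,0],"roll": 0},{"translation": [-20,0,-20],"roll": 0},{"translation": [-25,0,-30],"roll": 0},{"translation": [-25,0,-30],"roll": 0},{"translation": [-25,0,-20],"roll": 0},{"translation": [-25,0,0],"roll": 0},{"translation": [-20,0,0],"roll": 0}], fingers=0.89)

```text
time: 6.78
tool_pos: [0.5735, -0.3251, 0.133]
tool_rot: [3.139, 0.004, 1.749]
contact_force: [-0.2, 0.0, -0.1]
opening: 0.0491
grip_force: 0.0
```

```bash
python3 - <<'E'
from h import *
r=[rect(c,0.034,x0=0.45,y0=-0.22,s=0.0003,w=500,h=560) for c in("top","scene")]
cv2.imwrite("pics/r2.png",cv2.resize(np.hstack(r)[...,::-1],(800,448),interpolation=cv2.INTER_AREA))
print(observe()["tool_pos"],observe()["opening"])
E
```

```text
[ 0.57255752 -0.32585478  0.13082489] 0.05710085320312654
```

View pics/r2.png

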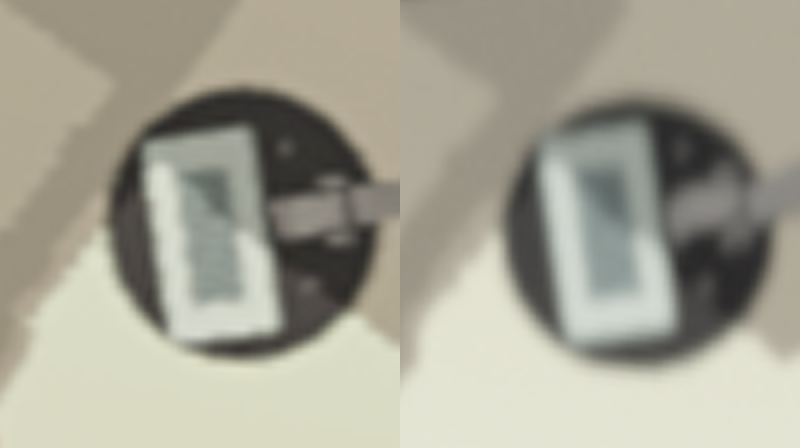

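The cell now sits at about stand x = -12, y = -2, nearly square: its corners in the left view are (145,140), (250,124), (283,330) and (172,344). It lies just short of the nose. Next I'll turn 90° so the fingers lie along the stand's x, and move above.

>>> step_arm(commands=[{"translation": [0,0,0],"roll": 0.12},{"translation": [0,0,0],"roll": 0.12},{"translation": [0,0,0],"roll": 0.12},{"translation": [0,0,0],"roll": 0.12},{"translation": [0,0,0],"roll": 0.12},{"translation": [0,0,0],"roll": 0.12},{"translation": [0,0,0],"roll": 0.12},{"translation": [0,0,0],"roll": 0.12},{"translation": [0,0,0],"roll": 0.12},{"translation": [0,0,0],"roll": 0.12},{"translation": [0,0,0],"roll": 0.12},{"translation": [0,0,0],"roll": 0.12},{"translation": [0,0,0],"roll": 0.12},{"translation": [0,0,0],"roll": 0.01},{"translation": [0,0,0],"roll": 0}])

```text
time: 8.13
tool_pos: [0.5725, -0.3214, 0.1305]
tool_rot: [-3.141, 0.0, 0.183]
contact_force: [0.6, 0.3, 0.2]
opening: 0.0814
grip_force: 0.0
```

>>> step_arm(commands=[{"translation": [-0.2,-20,0],"roll": 0},{"translation": [-0.2,-20,0],"roll": 0},{"translation": [-0.2,-20,0],"roll": 0},{"translation": [-0.2,-20,0],"roll": 0},{"translation": [-0.2,-20,0],"roll": 0},{"translation": [-0.2,-20,0],"roll": 0},{"translation": [-0.2,-20,0],"roll": 0},{"translation": [-0.2,-20,0],"roll": 0},{"translation": [-0.2,-20,15],"roll": 0},{"translation": [-0.2,-20,20],"roll": 0},{"translation": [-0.1,-6.3,20],"roll": 0},{"translation": [0,0,15],"roll": 0},{"translation": [0,0,0],"roll": 0},{"translation": [0,0,0],"roll": 0}])

```text
time: 9.3
tool_pos: [0.5335, -0.1189, 0.0604]
tool_rot: [-3.141, 0.001, 0.182]
contact_force: [-0.8, -0.2, 0.5]
opening: 0.0819
grip_force: 0.0
```

```bash
python3 - <<'E'
from h import *
im=read_camera("scene")
cv2.imwrite("pics/s3.png",cv2.resize(im[160:265,190:340,::-1],(800,560),interpolation=cv2.INTER_CUBIC))
s=observe();print(s["tool_pos"],s["tool_rot"],s["contact_force"],s["opening"])
E
```

```text
[ 0.53414836 -0.11941143  0.06126396] [ 3.14118122e+00 -4.93101616e-04  1.81432144e-01] [-0.45483932 -0.05159659 -0.60747082] 0.08106559327861688
```

View pics/s3.png

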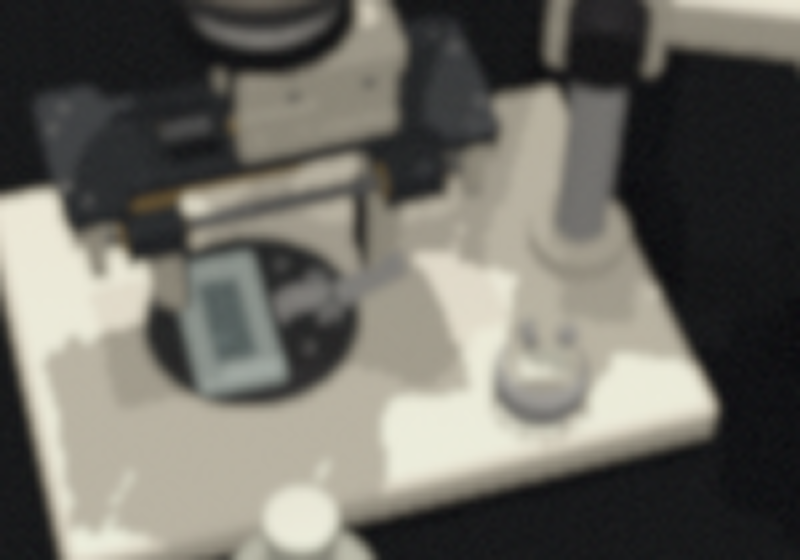

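The left finger hangs behind the cell near (165,280), and the right finger above the clip tail near (385,250). I'll shift back 5 mm for clearance, then press down.

>>> step_arm(commands=[{"translation": [-1,5,0],"roll": 0},{"translation": [0,0,5],"roll": 0},{"translation": [0,0,5],"roll": 0},{"translation": [0,0,3],"roll": 0},{"translation": [0,0,3],"roll": 0},{"translation": [0,0,3],"roll": 0},{"translation": [0,0,3],"roll": 0},{"translation": [0,0,2],"roll": 0},{"translation": [0,0,2],"roll": 0},{"translation": [0,0,2],"roll": 0},{"translation": [0,0,2],"roll": 0},{"translation": [0,0,0],"roll": 0},{"translation": [0,0,0],"roll": 0},{"translation": [0,0,0],"roll": 0}])

```text
time: 10.52
tool_pos: [0.5337, -0.1241, 0.0313]
tool_rot: [3.142, -0.0, 0.18]
contact_force: [-2.6, 1.3, 7.0]
opening: 0.0816
grip_force: 3.4
```

```bash
python3 - <<'E'
from h import *
im=read_camera("scene")
cv2.imwrite("pics/s4.png",cv2.resize(im[180:265,215:325,::-1],(770,595),interpolation=cv2.INTER_CUBIC))
for i in range(5):
  s=observe();print(s["tool_pos"],s["contact_force"],s["torque"],s["opening"]);read_camera("top")
E
```

```text
[ 0.53371039 -0.12408436  0.03135447] [-2.14633772  0.10668101  7.03111833] [0.50998377 0.47420816 0.06839221] 0.08162334550547914
[ 0.53368232 -0.12408165  0.03135706] [-1.79836016  0.68134892  7.59865229] [0.53901535 0.4472189  0.11406668] 0.08187869042077468
[ 0.5336961  -0.12407441  0.03137046] [-2.52386218  0.94443307  6.68255385] [0.50184488 0.47698603 0.14018587] 0.08176267877360326
[ 0.53365867 -0.12407639  0.03135353] [-2.52319874  1.27577196  6.38667055] [0.52486993 0.48189912 0.08267111] 0.08175765931563873
[ 0.53368686 -0.12409284  0.03138326] [-2.65735065  0.70371095  7.50792231] [0.48869621 0.43210752 0.10171906] 0.0817844571955609
```

View pics/s4.png

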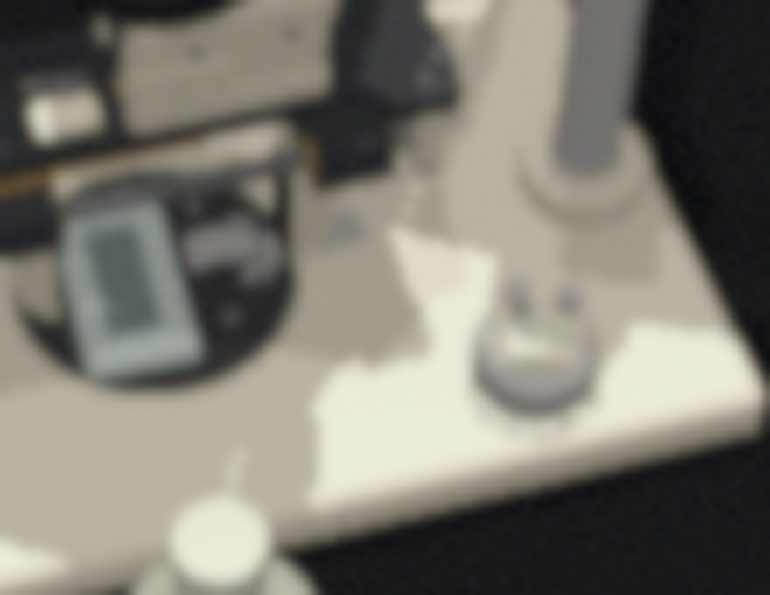

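The tail is held down: its end lies flat near (345,225), the nose at (215,240) is raised, and the force is about 7 N. Now I'll push along +x, which is tool -y.

>>> step_arm(commands=[{"translation": [0,0,0.5],"roll": 0},{"translation": [0,-1.5,0],"roll": 0},{"translation": [0,-1.5,0],"roll": 0},{"translation": [0,-1.5,0],"roll": 0},{"translation": [0,-1.5,0],"roll": 0},{"translation": [0,-1.5,0],"roll": 0},{"translation": [0,-1.5,0],"roll": 0},{"translation": [0,-1.5,0],"roll": 0},{"translation": [0,-1.5,0],"roll": 0},{"translation": [0,-1,0],"roll": 0},{"translation": [0,0,0],"roll": 0}])

```text
time: 11.73
tool_pos: [0.5325, -0.1121, 0.031]
tool_rot: [3.14, -0.003, 0.18]
contact_force: [1.7, -2.5, 4.4]
opening: 0.0817
grip_force: 2.4
```

>>> step_arm(commands=[{"translation": [0,-0.5,0],"roll": 0},{"translation": [0,-0.5,0],"roll": 0},{"translation": [0,0,0],"roll": 0}])

```text
time: 11.98
tool_pos: [0.5315, -0.1105, 0.0304]
tool_rot: [3.141, -0.001, 0.18]
contact_force: [2.4, -3.0, 5.3]
opening: 0.0816
grip_force: 2.3
```

>>> step_arm(commands=[{"translation": [0,-0.5,0],"roll": 0},{"translation": [0,-0.5,0],"roll": 0},{"translation": [0,0,0],"roll": 0}])

```text
time: 12.23
tool_pos: [0.5309, -0.1094, 0.0302]
tool_rot: [3.142, 0.0, 0.18]
contact_force: [1.1, -2.9, 6.1]
opening: 0.0819
grip_force: 2.4
```

>>> step_arm(commands=[{"translation": [0,-0.5,0],"roll": 0},{"translation": [0,-0.5,0],"roll": 0},{"translation": [0,0,0],"roll": 0}])

```text
time: 12.48
tool_pos: [0.5308, -0.1089, 0.0302]
tool_rot: [3.141, -0.0, 0.18]
contact_force: [0.8, -5.7, 5.1]
opening: 0.0816
grip_force: 3.8
```

The push force jumped at a pusher position of about -20 mm, so the pins are reached. I'll push a touch more and look.

>>> step_arm(commands=[{"translation": [0,-0.7,0],"roll": 0},{"translation": [0,0,0],"roll": 0},{"translation": [0,0,0],"roll": 0},{"translation": [0,0,0],"roll": 0}])

```text
time: 12.82
tool_pos: [0.5308, -0.1088, 0.0303]
tool_rot: [3.14, -0.0, 0.18]
contact_force: [1.0, -7.0, 4.3]
opening: 0.0819
grip_force: 4.9
```

```bash
python3 - <<'E'
from h import *
im=read_camera("scene")
r=rect("scene",0.034,im=im,x0=0.47,y0=-0.20,s=0.0002,w=770,h=590)
cv2.imwrite("pics/s5.png",r[...,::-1])
s=observe();print(s["tool_pos"],s["contact_force"],s["opening"])
E
```

```text
[ 0.53085336 -0.10880065  0.03030319] [ 0.44968393 -6.89173015  4.59798394] 0.08193490282395968
```

View pics/s5.png

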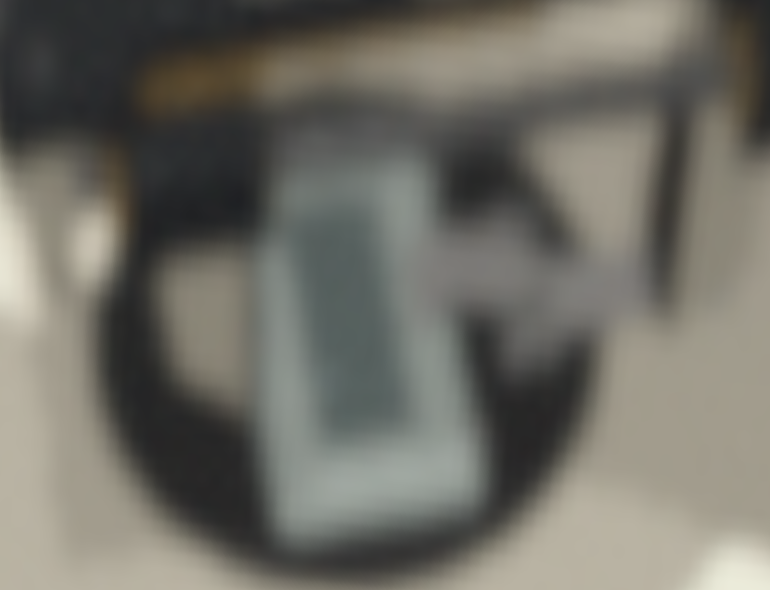

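The nose overlaps the leading edge near (430,270), and that edge runs at about 9.7° against the stand's 10.25°, so the cell is square against the pins. I'll back off slightly and let the clip down.

>>> step_arm(commands=[{"translation": [0,1,0],"roll": 0},{"translation": [0,1,0],"roll": 0},{"translation": [0,1,0],"roll": 0},{"translation": [0,0,0],"roll": 0},{"translation": [0,0,-1.5],"roll": 0},{"translation": [0,0,-1.5],"roll": 0},{"translation": [0,0,-2],"roll": 0},{"translation": [0,0,-3],"roll": 0},{"translation": [0,0,-4],"roll": 0},{"translation": [0,0,-8],"roll": 0},{"translation": [0,0,-15],"roll": 0},{"translation": [0,0,-20],"roll": 0}])

```text
time: 13.87
tool_pos: [0.5302, -0.1106, 0.085]
tool_rot: [-3.14, 0.003, 0.18]
contact_force: [0.9, -0.4, 0.9]
opening: 0.0816
grip_force: 0.0
```

>>> step_arm(commands=[{"translation": [0,20,-15],"roll": 0},{"translation": [0,25,-10],"roll": 0},{"translation": [0,30,0],"roll": 0},{"translation": [0,30,0],"roll": 0},{"translation": [0,30,0],"roll": 0},{"translation": [0,30,0],"roll": 0},{"translation": [0,20,0],"roll": 0},{"translation": [0,0,0],"roll": 0}])

```text
time: 14.53
tool_pos: [0.5643, -0.2972, 0.1105]
tool_rot: [3.139, -0.001, 0.176]
contact_force: [-0.3, 0.1, -0.8]
opening: 0.0815
grip_force: 0.0
```

```bash
python3 - <<'E'
from h import *
r=[rect(c,0.034,x0=0.47,y0=-0.19,s=0.0003,w=400,h=420) for c in("top","scene")]
cv2.imwrite("pics/r6.png",np.hstack(r)[...,::-1])
print(observe()["tool_pos"],observe()["contact_force"])
E
```

```text
[ 0.56381178 -0.29317625  0.11017932] [ 0.18358581  0.53744938 -0.22439685]
```

View pics/r6.png

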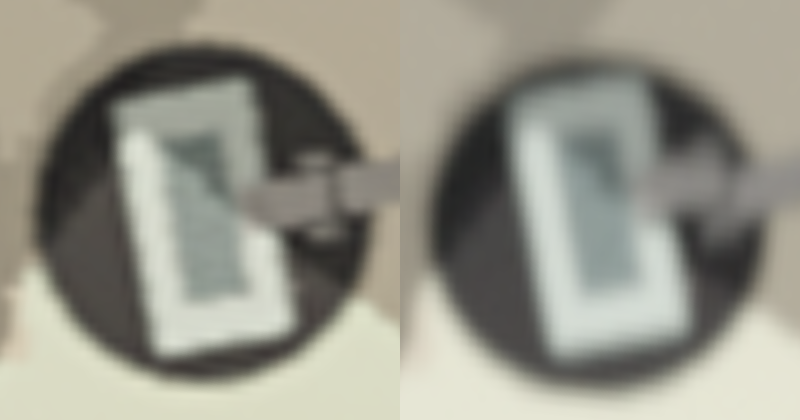

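The cell's corners at (110,102), (248,78), (295,333) and (158,358) put it at about stand x = 0, y = -1.6, turned 10.4° against the stand's 10.25°. The nose rests on it.

```bash
python3 -c "
from cell import *
print(hand_in())"
```

```text
the job is handed in; nothing more can be done
None
```

I handed the job in with the counting cell square against both stop pins and the clip's nose resting on it; by camera its origin is at about stand x = 0, y = -1.6 mm, but the clamping force was not measured and no verdict came back.

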